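# Gauge a heat-sink on the cut-off fence with the flip stop

## Robot

A 7-joint arm with a two-finger parallel gripper is mounted at the origin on the work surface. World frame = base frame: x ahead of the robot, y to its left, z up, the work surface at z = 0. Lengths are in m, angles in rad, forces in N, time in s.
With the tool pointing down it reaches from about 0.35 to 0.9 m from the base axis. Payload 19.9 kg.
Tool frame: the origin (TCP) lies between the finger pads; the fingertips stand 14 mm ahead of it and the grasp point (between the pads) lies 5 mm behind it; y points along the fingers, z is the direction in which the jaws open and shut, and the axes are right-handed (so a half turn about y gives the same grasp; the last joint's range is limited). The gripper opens to 85 mm and grips with 20 to 120 N. Pads are 22 mm wide; open, the fingers measure 114 mm over their backs; the gripper's body (76 mm by 85 mm) begins 54 mm behind the grasp point. The pads swing forward as they close: fully open they stand 13 mm farther back than shut.
Start: joints at [1.276, 0.417, -0.01, 1.614, 0.005, 1.111, -0.053], TCP at [0.157, -0.605, 0.245] pointing down, gripper open.
Joint ranges: [-2.81, 2.81], [-0.39, 2.02], [-1.27, 1.25], [0.06, 2.57], [-1.19, 4.33], [0.19, 2], [-2.82, 2.82]. Speed limits (rad/s): [1.89, 1.89, 2.39, 2.39, 3.01, 3.01, 3.01].

## Interface

Orientations are given as a rotation vector (axis times angle).
In Python, from workcell import status, vision, order gives the robot as it stands. The module is installed in compiled form; this text tells all that it offers.
- The arm moves only by the tool jog_arm, never from a script. Its argument "increments" is a list of rows, each a list of 3 entries, a list of its own where there are three numbers: the shift along the world's x, y, z in cm, then the turn about the world's z in rad, then the closure, from 0 (fully open) to 1 (shut). A call has 1 to 20 rows; each row shifts and turns the pose as measured when the row begins; what a row does not reach is not made up. A row lasts 1/10 s, in which the tool goes at most 50 mm and 8.59 degrees, less where a joint would pass 70% of its speed; a pose out of reach is approached as far as the arm can. A call is refused whole if a number of a shift passes 5 or a number of a turn 0.15, either way. A call with a gripper value outside its range is refused whole. The fingers move at their own pace and stop on an object; "newtons" is the grip in N (left out, the last holds). Time passes only in rows, so rows that do not move let the fingers close. It gives the time, the measured TCP pose, the force and the opening at its end, in the units of the state.
- status.read_state(): the state, without advancing time (a new reading comes with each control period).
- vision.capture(name): name is "scene" or "top" or "wrist"; returns (picture, depth): 420x560x3 uint8, red, green, blue; 420x560 float32, m along the optical axis (not along the pixel's ray), 0 where there is no reading.
- vision.get_calibration(name): a dict with "fx", "fy", "cx", "cy" (pixels), "k1" (the pictures are not rectified: a ray, as slopes to the right and down, at radius r is drawn at 1 + k1 r^2 times it, then the intrinsics apply), "view" (4x4, takes a point from world to camera coordinates). Camera axes: x right, y down, z forward; pixel columns grow to the right and rows downward; lengths in m; the calibration is good to about 2 mm. A picture is of the moment at which its call begins: read the wrist's pose just before it. get_calibration takes no time and is no camera call; for the wrist camera it gives the pose at the moment of the call.
- order.close_job(): hands the job in, once; it reports no verdict.
The state is a dict: "clock": time; "joint_positions": joint angles; "dq": joint speeds; "tau": joint torques, N m; "tcp_pos": TCP position; "tool_rot": TCP orientation; "ft_force": force on the tool from outside, world axes, zero at the start; "ft_torque": the same for the moment, N m; "width": opening from 0.0 (shut) to 1.0 (fully open).
Only numpy, scipy, OpenCV 4.12 (cv2) and the standard library are available. Lean on these libraries where they do the work, as an engineer would, in place of code of your own. Each camera call takes 0.05 s, during which the arm holds its last target. There are 200 camera calls.

## Task

Set the heat-sink up for sawing: flip the blue stop on the fence fully down, then bring the heat-sink flat against the fence and push its left end up against the brass gauge screw of the lowered stop, keeping a light but firm push of about 5 to 10 N on it for half a second and never as much as 20 N. Leave the heat-sink exactly there, flush with the fence and gauged, and flip the stop up again to upright or a little beyond, so that it stays up. Leave the other things on the bench alone.

Things in the scene. Friction and masses are not known exactly. Their poses are not given: they have to be found in the camera images.
- fence_foot (a point): Fixed plywood board, 200 x 500 x 15 mm, with an aluminium fence 20 mm high above the board's top (the bed), 24 mm thick, along its 500 mm length. This point: foot of the fence's front face, at bed level, half-way along. y axis: along the fence, to the robot's left; x: away from the robot into the fence; z up. Bed at x = -150 to 0 mm, fence at x = 0 to 24 mm, board to x = 50 mm.
- carriage_top (a point): Steel carriage of the stop, clamped fast on the fence, at a different place along it each time: two cheeks beside the leaf, 32 mm overall along the fence, reaching 20 mm above the fence top, and a block with a knob behind the fence, to 29 mm behind the hinge. This point: midway between the tops of the cheeks, 12 mm behind the fence's front face.
- leaf (a joint): Angle (rad) of the blue hinged stop leaf: 0 = fully down across the fence top and out over the bed, on its end stop; grows as it is flipped up and back over the fence, at most 1.9; 1.57 = upright. It starts up, at 1.52 to 1.85. A stiff friction hinge (about 2 N at the red roller) holds it wherever it is left.
- leaf_hinge (a point): Hinge point, on the leaf's mid-plane: 32 mm above the bed, 12 mm behind the fence's front face, hinge axis parallel to the fence. The leaf's arm is 16 mm wide along the fence (8 mm either side of this point); when down it reaches 52 mm out over the bed from the fence's face, at 20 to 36 mm above the bed.
- leaf_grip (a point): Centre of the red roller on the leaf's free end, the place to take hold: 20 mm in diameter, 22 mm long along the fence, with flat ends, axis parallel to the hinge and 86 mm from it. A neck 10 mm wide joins it to the arm. Leaf down: 74 mm in front of the fence's face, 32 mm above the bed. Held by its two flat ends, it can turn between the fingers.
- screw_hole (a point): Point on the leaf arm's right face (-y side, towards the heat-sink) where the brass gauge screw comes out, parallel to the fence; round tip 12 mm in diameter, rigid. Leaf down: 20 mm in front of the fence's face, 28 mm above the bed. How far the tip stands out of the face is not measured: 4 to 14 mm, different each time, to be found by feel.
- heatsink_mid (a point): Centre (27.5 mm above its underside) of the loose finned aluminium heat-sink: 120 mm long (its y axis), 40 mm wide (x), 55 mm high (z), flat sides, 0.2 to 0.4 kg. It starts on the bed to the right of the stop (-y side), its centre 40 to 65 mm in front of the fence, turned by up to 0.22 rad; its left (+y) end is to come against the screw.
- offcut: Bystander, loose: a sawn aluminium offcut 40 x 28 x 20 mm, standing on the board's left end; origin at its underside. To be left alone.
- small_can: Bystander, loose: a silver capacitor can 25 dia x 35 mm, standing on the board's right end; origin at its underside. To be left alone.
- big_can: Bystander, loose: a silver capacitor can 45 dia x 85 mm, on the table; origin at its underside. To be left alone.
- mid_can: Bystander, loose: a silver capacitor can 35 dia x 60 mm, on the table; origin at its underside. To be left alone.
- transformer: Bystander, loose: a copper-wound transformer 75 x 80 x 57 mm, on the table; origin at its underside. To be left alone.
- screwdriver: Bystander, loose: a yellow-handled screwdriver lying flat on the table; to be left alone.
- dial_knob: Bystander, loose: a black dial knob 38 dia x 18 mm, on the table; origin at its underside. To be left alone.
Things that resemble listed ones, but are neither listed nor needed, are in the scene too. Leave any green, purple or red look-alike of the part that bears heatsink_mid alone.

How it is judged:
On the way, in this order (a step that is already met when the one before it is completed fails the run):
1. The stop leaf is fully down on the fence (within 0.05 rad of its end stop) (value of joint leaf below 0.05 rad), for 0.2 s.
2. With the leaf down, the heat-sink lies flush with the fence (centre 20 mm from its face within 2.5 mm, parallel within 0.03 rad) and pushes on the gauge screw with at least 2 N, for 0.3 s (value of joint leaf below 0.05 rad and contact force between heatsink and screw above 2 N and x of heatsink_mid in the frame of fence_foot between -0.0225 and -0.0175 m and angle between the y axis of heatsink_mid and the y axis of fence_foot, either way round below 0.03 rad and angle between heatsink_mid's own z axis and vertical below 0.05 rad), for 0.3 s.
At the end, for the whole second after the job is handed in: The leaf stands up (over 1.4 rad) and still; the heat-sink is at rest upright on the bed, flush with the fence (centre 20 mm from its face within 2.5 mm, parallel within 0.03 rad), its left end within 2 mm of the plane of the gauge screw's tip along the fence (value of joint leaf above 1.4 rad and velocity of joint leaf between -0.1 and 0.1 rad/s and linear speed of heatsink below 0.01 m/s and y of heatsink_mid in the frame of screw between -0.066 and -0.062 m and x of heatsink_mid in the frame of fence_foot between -0.0225 and -0.0175 m and angle between the y axis of heatsink_mid and the y axis of fence_foot, either way round below 0.03 rad and angle between heatsink_mid's own z axis and vertical below 0.05 rad); the robot touches nothing.
It fails at once if The heat-sink pushes on the stop leaf or its screw with more than 20 N (contact force between heatsink and screw above 20 N or contact force between heatsink and leaf above 20 N).
It fails at once if The heat-sink is tipped by more than 0.35 rad (angle between heatsink_mid's own z axis and vertical above 0.35 rad).
It fails at once if A bystander (offcut, cans, transformer, screwdriver, dial knob) is moved by more than 15 mm (distance of any of offcut, small_can, big_can, mid_can, transformer, screwdriver, dial_knob from where it was at the start of the episode above 0.015 m).
It also fails if it takes over 72 s, if anything falls off the work surface, if the arm or the gripper's body presses on something with over 40 N, if the wrist force passes 120 N, or if a joint passes its speed limit or range.

## Working session

There is one attempt and no reset: what is moved stays moved. The work goes in short steps, Python scripts to look and compute and a tool call to move; the robot and the scene stay as the last step left them, time stands still between calls to the robot, and variables do not carry over. Pictures are saved under pics/ and viewed, about 8 in all and at most 12, crops included, and the job is handed in when it is done.

Besides the shell and the picture viewer there is one more tool, called by a JSON object that holds its "op" and its "data", one argument or row to a line. jog_arm: Moves the arm, as the interface text tells. Its arguments: {"type":"object","properties":{"increments":{"type":"array","items":{"type":"array"}},"newtons":{"type":"number"}},"required":["increments"]}

```bash
mkdir -p pics
cat > h.py <<'E'
import numpy as np,cv2
from workcell import status,vision,order
def cap(n):
    c=vision.get_calibration(n); p,d=vision.capture(n); return p,d,c
def rays(c,uv):
    uv=np.atleast_2d(np.asarray(uv,float)); xd=np.c_[(uv[:,0]-c['cx'])/c['fx'],(uv[:,1]-c['cy'])/c['fy']]
    x=xd.copy()
    for _ in range(10): x=xd/(1+c['k1']*(x**2).sum(1,keepdims=True))
    V=np.asarray(c['view']);R,t=V[:3,:3],V[:3,3]
    return -R.T@t, np.c_[x,np.ones(len(x))]@R
def plane(c,uv,z):
    o,r=rays(c,uv); return o+r*((z-o[2])/r[:,2])[:,None]
def bydepth(c,uv,d):
    o,r=rays(c,uv); uv=np.atleast_2d(uv).astype(int); return o+r*d[uv[:,1],uv[:,0]][:,None]
def cloud(c,d):
    vv,uu=np.mgrid[0:d.shape[0],0:d.shape[1]]; o,r=rays(c,np.c_[uu.ravel(),vv.ravel()])
    P=(o+r*d.reshape(-1,1)).reshape(d.shape+(3,)); P[d==0]=np.nan; return P
def save(n,p): cv2.imwrite('pics/'+n,cv2.cvtColor(p,cv2.COLOR_RGB2BGR))
E
python3 - <<'E'
from h import *
for n in('scene','top'):
    p,d,c=cap(n); save(n+'0.png',p); np.savez(n+'0.npz',p=p,d=d); print(n,c)
s=status.read_state(); print(s)
E
```

```text
scene {'fx': 399.082788760161, 'fy': 399.082788760161, 'cx': 277.5804069575001, 'cy': 207.0173630989151, 'k1': -0.05704147516102356, 'view': array([[ 0.76122017,  0.64833621,  0.01428312, -0.39595352],
       [ 0.46174808, -0.52641672, -0.71391466, -0.20035772],
       [-0.45533785,  0.55004145, -0.70008703,  1.278497  ],
       [ 0.        ,  0.        ,  0.        ,  1.        ]])}
top {'fx': 420.0792147441628, 'fy': 420.0792147441628, 'cx': 283.29553012776256, 'cy': 212.5420849501864, 'k1': -0.05037906415584517, 'view': array([[-0.01247733, -0.99955497, -0.02709566,  0.02628287],
       [-0.98826679,  0.0164527 , -0.1518488 ,  0.54386567],
       [ 0.15222702,  0.02488307, -0.98803227,  1.06579332],
       [ 0.        ,  0.        ,  0.        ,  1.        ]])}
{'clock': 0.1, 'joint_positions': array([ 1.27553252,  0.4178982 , -0.01031036,  1.61412673,  0.00469259,
        1.11070272, -0.05299621]), 'dq': array([ 0.0008646 , -0.00144153,  0.00060026, -0.00222428, -0.00010292,
        0.00059966, -0.00072308]), 'tau': array([-8.58479816e-04, -8.65825796e+01,  6.78899847e-01, -4.35637343e+01,
        1.90490292e-02,  5.00627808e-03,  4.43511033e-05]), 'tcp_pos': array([ 0.15682708, -0.60468894,  0.24472746]), 'tool_rot': array([-0.26639301,  2.08749081, -2.08519871]), 'ft_force': array([0.1276401 , 0.0811213 , 0.55230589]), 'ft_torque': array([-0.01778224, -0.01643626,  0.02611133]), 'width': 1.0010959795337941}
```

View pics/top0.png

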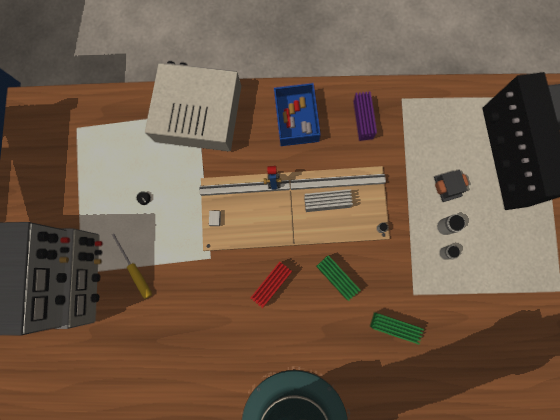

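View pics/scene0.png

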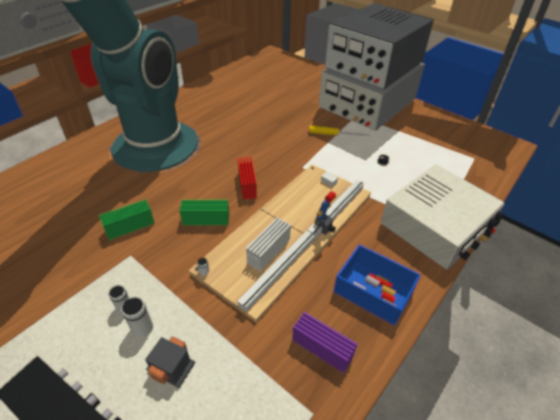

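Candidates: silver finned block on the board (top 330,201); green look-alikes (338,277) and (397,327); red (272,283); purple (366,116). The silver one on the bed is the heat-sink. The stop, blue with a red roller, is at about (273,177).

Run:
```python
from h import *
f=np.load('top0.npz'); p,d=f['p'],f['d']; c=vision.get_calibration('top')
P=cloud(c,d); z=P[...,2]
u=np.arange(560)[None]+0*z; v=np.arange(420)[:,None]+0*z
box=(u>195)&(u<395)&(v>160)&(v<255)
hsv=cv2.cvtColor(p,cv2.COLOR_RGB2HSV)
print('bed z',np.nanmedian(z[225:240,240:280]),'table',np.nanmedian(z[300:330,200:230]))
grey=(hsv[...,1]<70)
fm=box&(z>0.027)&(z<0.043)&grey&(v<200)
Q=P[fm]; print(len(Q)); r=cv2.minAreaRect(Q[:,:2].astype(np.float32)*1000); print('fence',r)
# board outline
bm=box&(z>0.009)&(z<0.022); print('board',cv2.minAreaRect(P[bm][:,:2].astype(np.float32)*1000))
hm=(box&(z>0.055)&(u>298)&(u<362)&(v>185)&(v<215)); Q=P[hm];print('hs z',np.nanmedian(Q[:,2]),cv2.minAreaRect(Q[:,:2].astype(np.float32)*1000),Q.mean(0))
red=box&(hsv[...,1]>140)&((hsv[...,0]<8)|(hsv[...,0]>172))&(hsv[...,2]>80)&(v<190)
blue=box&(hsv[...,1]>100)&(hsv[...,0]>100)&(hsv[...,0]<130)
for n,m in(('red',red),('blue',blue)):
    Q=P[m];print(n,m.sum(),np.argwhere(m).mean(0)[::-1],np.nanmedian(Q,0),np.nanmin(Q,0),np.nanmax(Q,0))
cr=cv2.resize(p[155:260,195:395],None,fx=4,fy=4,interpolation=cv2.INTER_CUBIC); save('crop0.png',cr)
```

```text
bed z 0.014916647789523285 table -0.0004267915835229896
1584
fence ((622.9845581054688, -3.65985107421875), (25.419748306274414, 499.1517028808594), 2.7768993377685547)
board ((561.6619262695312, -7.09576416015625), (201.2622528076172, 499.7149353027344), 2.764648675918579)
hs z 0.06876377759751617 ((574.0104370117188, -98.7823257446289), (41.01118469238281, 120.10013580322266), 4.867703914642334) [ 0.57376002 -0.09891753  0.06732706]
red 73 [271.31506849 169.52054795] [0.63653635 0.04449454 0.13926704] [ 0.62795227  0.03237563 -0.00224091] [0.66866937 0.06350961 0.14336849]
blue 81 [273.01234568 181.37037037] [0.61743868 0.04232657 0.08979683] [0.60878019 0.03521964 0.045855  ] [0.62940745 0.05225825 0.11544156]
```

View pics/crop0.png

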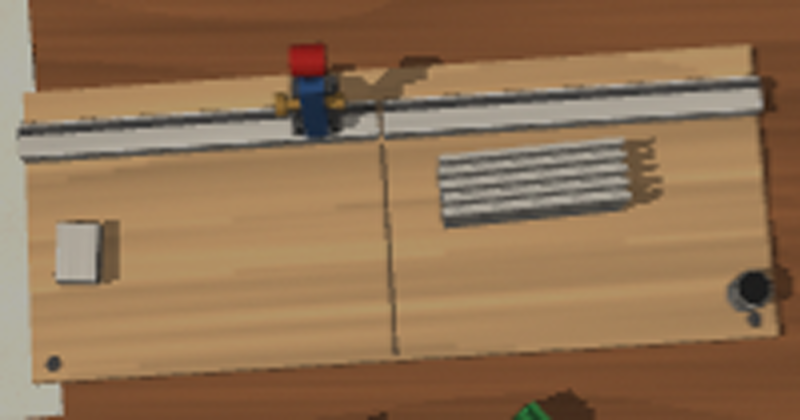

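Run:
```python
from h import *
from scipy.spatial.transform import Rotation as R
s=status.read_state(); M=R.from_rotvec(s['tool_rot']).as_matrix(); print(M.round(3))
c=vision.get_calibration('wrist');V=np.array(c['view']);o=-V[:3,:3].T@V[:3,3];print('cam in tool',M.T@(o-s['tcp_pos']),'cam fwd',V[2,:3])
```

```text
[[-0.968 -0.     0.251]
 [-0.251  0.001 -0.968]
 [ 0.    -1.    -0.001]]
cam in tool [-0.06862481 -0.12770896  0.00079522] cam fwd [-0.26149207 -0.06540512 -0.96298705]
```

{"op": "jog_arm", "data": {
  "increments": [
    [[2.5,4.0,0.3],-0.013,0],
    [[2.5,4.0,0.3],-0.013,0],
    [[2.5,4.0,0.3],-0.013,0],
    [[2.5,4.0,0.3],-0.013,0],
    [[2.5,4.0,0.3],-0.013,0],
    [[2.5,4.0,0.3],-0.013,0],
    [[2.5,4.0,0.3],-0.013,0],
    [[2.5,4.0,0.3],-0.013,0],
    [[2.5,4.0,0.3],-0.013,0],
    [[2.5,4.0,0.3],-0.013,0],
    [[2.5,4.0,0.3],-0.013,0],
    [[2.5,4.0,0.3],-0.013,0],
    [[2.5,4.0,0.3],-0.013,0],
    [[2.5,4.0,0.3],-0.013,0],
    [[2.5,4.0,0.3],-0.013,0],
    [[2.5,4.0,0.3],-0.013,0],
    [[0,0,0],0,0],
    [[0,0,0],0,0]
  ],
  "newtons": 30
}}

```text
clock: 1.9
tcp_pos: [0.5619, 0.0664, 0.2906]
tool_rot: [-0.042, 2.213, -2.201]
ft_force: [0.9, -0.3, 0.3]
width: 1.001
```

```bash
cat >> h.py <<'E'
from scipy.spatial.transform import Rotation as Ro
TH=0.0484; F=np.array([0.6113,-0.0045,0.015])
FR=np.array([[np.cos(TH),-np.sin(TH),0],[np.sin(TH),np.cos(TH),0],[0,0,1]])
def tof(P): return (P-F)@FR
def tow(P): return np.asarray(P)@FR.T+F
def jaw():
    M=Ro.from_rotvec(status.read_state()['tool_rot']).as_matrix(); return np.arctan2(M[1,2],M[0,2])
E
python3 - <<'E'
from h import *
print('jaw',jaw(),'target',TH-np.pi/2)
p,d,c=cap('wrist');save('w1.png',p);np.savez('w1.npz',p=p,d=d)
P=cloud(c,d);Q=tof(P);hsv=cv2.cvtColor(p,cv2.COLOR_RGB2HSV);z=Q[...,2]
near=(np.abs(Q[...,1]-.047)<.05)&(Q[...,0]>-.12)&(Q[...,0]<.1)
red=near&(hsv[...,1]>140)&((hsv[...,0]<8)|(hsv[...,0]>172))&(z>.05)
blue=near&(hsv[...,1]>100)&(hsv[...,0]>100)&(hsv[...,0]<130)&(z>.03)
for n,m in(('red',red),('blue',blue)):
    A=Q[m];print(n,m.sum(),*[np.nanpercentile(A,k,axis=0).round(4) for k in(2,50,98)])
fm=(hsv[...,1]<70)&(abs(z-.02)<.006)&(abs(Q[...,0]-.012)<.025)
A=P[fm];r=cv2.minAreaRect(A[:,:2].astype(np.float32)*1000);print('fence',r, np.nanpercentile(Q[fm],[2,50,98],axis=0))
E
```

```text
jaw -1.5375080162044799 target -1.5223963267948966
red 1610 [-0.0363  0.0303  0.1189] [-0.0334  0.0584  0.3033] [0.038  0.083  0.3411]
blue 113 [0.0138 0.0419 0.094 ] [0.0162 0.0484 0.0955] [0.0186 0.0557 0.0975]
fence ((623.0823364257812, 13.653167724609375), (24.076560974121094, 465.94091796875), 2.688861846923828) [[ 0.00124169 -0.20380441  0.01736257]
 [ 0.01266267 -0.00587672  0.01913491]
 [ 0.02418471  0.24122568  0.02097475]]
```

View pics/w1.png

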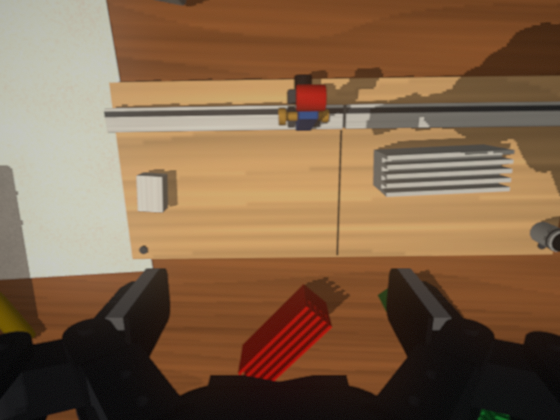

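Wrist view shows the upright leaf: red roller at (311,96), blue arm at (308,118), brass screw tip at about (325,116) on the right, and the silver heat-sink at (443,170).

Run:
```python
from h import *
f=np.load('w1.npz');p,d=f['p'],f['d'];c=vision.get_calibration('wrist')
P=cloud(c,d);Q=tof(P);hsv=cv2.cvtColor(p,cv2.COLOR_RGB2HSV);z=Q[...,2]
red=(hsv[...,1]>140)&((hsv[...,0]<8)|(hsv[...,0]>172))&(z>.05)&(z<.15)&(np.abs(Q[...,1]-.047)<.05)
A=Q[red];print(red.sum(),np.nanpercentile(A,[1,50,99],axis=0).round(4))
# roller axis line: fit circle radius .01 with centre at dist .086 from hinge
B=A[np.isfinite(A).all(1)]
from scipy.optimize import least_squares
fn=lambda t:np.hypot(B[:,0]-(.012-.086*np.cos(t[0])),B[:,1]*0+B[:,2]-(.032+.086*np.sin(t[0])))-.01
r=least_squares(fn,[1.7],loss='soft_l1',f_scale=.001);print('angle',r.x,np.median(abs(fn(r.x))))
br=(hsv[...,0]>15)&(hsv[...,0]<30)&(hsv[...,1]>130)&(z>.04)&(z<.09)&(abs(Q[...,1]-.047)<.04)&(abs(Q[...,0])<.05)
print('brass',br.sum(),np.nanpercentile(Q[br],[1,50,99],axis=0).round(4))
for t in(r.x[0],1.5,1.2):
  print(t,tow([.012-.086*np.cos(t),.0475,.032+.086*np.sin(t)]))
```

```text
791 [[0.0203 0.0377 0.1181]
 [0.0293 0.0488 0.1239]
 [0.0383 0.0593 0.1265]]
angle [1.78018679] 0.0007936611506233499
brass 290 [[0.009  0.029  0.0648]
 [0.0151 0.0617 0.0682]
 [0.021  0.0731 0.0721]]
1.7801867895666286 [0.63884319 0.04438982 0.13112157]
1.5 [0.61491157 0.04323063 0.13278457]
1.2 [0.58986157 0.04201726 0.12715536]
```

{"op": "jog_arm", "data": {
  "increments": [
    [[2.5,-0.7,-1.0],0.005,0],
    [[2.5,-0.7,-1.0],0.005,0],
    [[2.5,-0.7,-1.0],0.005,0],
    [[0,0,-3],0,0],
    [[0,0,-3],0,0],
    [[0,0,-3],0,0],
    [[0,0,-2],0,0],
    [[0,0,0],0,0],
    [[0,0,0],0,0]
  ]
}}

```text
clock: 2.85
tcp_pos: [0.6364, 0.0318, 0.1471]
tool_rot: [-0.044, 2.204, -2.205]
ft_force: [1.0, -0.2, 0.2]
width: 0.997
```

```bash
python3 -c "
from h import *
s=status.read_state();print(s['tcp_pos'],tof(s['tcp_pos']),jaw())"
```

```text
[0.63643163 0.03179922 0.14709397] [0.02685839 0.03504081 0.13209397] -1.534158345146531
```

{"op": "jog_arm", "data": {
  "increments": [
    [[0.2,1.3,-1],0.012,0],
    [[0,0,-1],0,0],
    [[0,0,0],0,0],
    [[0,0,0],0,0]
  ]
}}

```text
clock: 3.25
tcp_pos: [0.6397, 0.0454, 0.129]
tool_rot: [-0.053, 2.196, -2.197]
ft_force: [-0.0, -0.7, -0.1]
width: 1.001
```

```bash
python3 -c "
from h import *
s=status.read_state();print(s['tcp_pos'],tof(s['tcp_pos']),jaw())"
```

```text
[0.63973775 0.045361   0.12899421] [0.03081678 0.04842676 0.11399421] -1.521834917254686
```

Well aligned; close on the roller.

{"op": "jog_arm", "data": {
  "increments": [
    [[0,0,-0.2],0,0.3],
    [[0,0,0],0,0.6],
    [[0,0,0],0,1],
    [[0,0,0],0,1],
    [[0,0,0],0,1],
    [[0,0,0],0,1],
    [[0,0,0],0,1],
    [[0,0,0],0,1]
  ],
  "newtons": 40
}}

```text
clock: 4.05
tcp_pos: [0.6402, 0.0451, 0.128]
tool_rot: [-0.051, 2.195, -2.197]
ft_force: [0.4, 0.5, 0.3]
width: 0.249
```

{"op": "jog_arm", "data": {
  "increments": [
    [[-0.77,-0.04,0.12],0,1],
    [[-0.77,-0.04,0.07],0,1],
    [[-0.86,-0.04,0],0,1],
    [[-0.85,-0.04,-0.13],0,1],
    [[-0.84,-0.04,-0.18],0,1],
    [[-0.82,-0.04,-0.27],0,1],
    [[-0.79,-0.04,-0.35],0,1],
    [[-0.74,-0.04,-0.43],0,1],
    [[0,0,0],0,1]
  ]
}}

```text
clock: 4.95
tcp_pos: [0.5824, 0.0424, 0.1215]
tool_rot: [-0.023, 2.186, -2.182]
ft_force: [6.6, 2.5, -14.6]
width: 0.249
```

```bash
cat > st.py <<'E'
from h import *
s=status.read_state();q=tof(s['tcp_pos']);print(q.round(4),'jaw err',round(jaw()-TH+np.pi/2,4),'F',(s['ft_force']@FR).round(2),s['width'].__round__(3),s['clock'])
print('as leaf angle',np.arctan2(q[2]+.005-.032,.012-q[0]),'rad',np.hypot(q[2]+.005-.032,.012-q[0]))
E
python3 st.py
```

```text
[-0.0266  0.0482  0.1065] jaw err -0.0006 F [  6.76   2.21 -14.63] 0.249 4.95
as leaf angle 1.1183422222781045 rad 0.08838397012759573
```

{"op": "jog_arm", "data": {
  "increments": [
    [[-0.78,-0.04,-0.7],0,1],
    [[-0.7,-0.03,-0.5],0,1],
    [[-0.65,-0.03,-0.58],0,1],
    [[-0.58,-0.03,-0.63],0,1],
    [[-0.53,-0.03,-0.68],0,1],
    [[-0.45,-0.02,-0.74],0,1],
    [[-0.37,-0.02,-0.77],0,1],
    [[-0.29,-0.01,-0.8],0,1],
    [[-0.2,-0.01,-0.84],0,1],
    [[0,0,0],0,1]
  ]
}}

```text
clock: 5.95
tcp_pos: [0.54, 0.0404, 0.0662]
tool_rot: [-0.008, 2.177, -2.178]
ft_force: [2.4, 0.9, 0.7]
width: 0.252
```

```bash
python3 st.py
```

```text
[-0.0691  0.0483  0.0512] jaw err -0.0009 F [2.42 0.78 0.69] 0.252 5.95
as leaf angle 0.29032571709809435 rad 0.08463439474711779
```

{"op": "jog_arm", "data": {
  "increments": [
    [[-0.3,-0.02,-0.8],0,1],
    [[-0.12,0,-0.85],0,1],
    [[-0.05,0,-0.85],0,1],
    [[0,0,-0.3],0,1],
    [[0,0,-0.3],0,1],
    [[0,0,-0.3],0,1]
  ]
}}

```text
clock: 6.55
tcp_pos: [0.5365, 0.0402, 0.0345]
tool_rot: [-0.004, 2.174, -2.178]
ft_force: [-11.5, -0.4, 31.5]
width: 0.249
```

```bash
python3 st.py
```

```text
[-0.0725  0.0483  0.0195] jaw err -0.0012 F [-11.52   0.14  31.49] 0.249 6.55
as leaf angle -0.08868858229579826 rad 0.08483272896155516
```

{"op": "jog_arm", "data": {
  "increments": [
    [[0,0,0],0,1],
    [[0,0,0],0,1],
    [[0,0,0],0,0.5],
    [[0,0,0],0,0],
    [[0,0,0],0,0],
    [[0,0,0],0,0],
    [[0,0,3],0,0],
    [[0,-1,4],0,0],
    [[-1,-4,2],0,0],
    [[0,-4,2],0,0],
    [[0,0,1],0,0],
    [[0,0,0],0,0]
  ]
}}

```text
clock: 7.75
tcp_pos: [0.5253, -0.0521, 0.1598]
tool_rot: [-0.008, 2.173, -2.179]
ft_force: [-0.1, -0.1, -0.2]
width: 0.999
```

```bash
python3 st.py
python3 - <<'E'
from h import *
print(status.read_state()['joint_positions'].round(2))
out=[]
for n in('top','wrist'):
    p,d,c=cap(n);Q=tof(cloud(c,d));z=Q[...,2];hsv=cv2.cvtColor(p,cv2.COLOR_RGB2HSV)
    out.append(p[140:280,190:400] if n=='top' else p)
    red=(hsv[...,1]>140)&((hsv[...,0]<8)|(hsv[...,0]>172))&(z>.01)&(z<.09)&(np.abs(Q[...,1]-.047)<.03)&(abs(Q[...,0]+.07)<.03)
    print(n,'red',red.sum(),np.nanpercentile(Q[red],[2,50,98],axis=0).round(4) if red.any() else '')
    hm=(abs(z-.053)<.006)&(abs(Q[...,1]+.09)<.09)&(abs(Q[...,0]+.05)<.05)&(hsv[...,1]<70)
    if hm.sum()>30: print('hs',hm.sum(),cv2.minAreaRect(Q[hm][:,:2].astype(np.float32)*1000))
    br=(hsv[...,0]>15)&(hsv[...,0]<30)&(hsv[...,1]>130)&(z>.022)&(z<.045)&(abs(Q[...,1]-.047)<.04)&(abs(Q[...,0]+.02)<.015)
    if br.any(): print('brass',br.sum(),np.nanpercentile(Q[br],[1,50,99],axis=0).round(4))
save('s2.png',np.hstack([cv2.resize(out[0],(400,300)),cv2.resize(out[1],(400,300))]))
E
```

```text
[-0.0882 -0.0434  0.1448] jaw err 0.0005 F [-0.06 -0.06 -0.23] 0.999 7.75
as leaf angle 0.8659496517586899 rad 0.15465201026984324
[ 0.45  0.37 -0.49  1.95  0.23  0.83 -1.69]
top red 56 [[-0.0832  0.0371  0.0344]
 [-0.0761  0.0468  0.0404]
 [-0.0666  0.056   0.045 ]]
brass 33 [[-0.0275  0.0319  0.0273]
 [-0.0205  0.0637  0.0322]
 [-0.0144  0.0713  0.0379]]
wrist red 837 [[-0.0813  0.0369  0.035 ]
 [-0.0722  0.0468  0.0398]
 [-0.0645  0.0573  0.0419]]
hs 7526 ((-41.19219970703125, -91.16670227050781), (40.24922561645508, 120.11227416992188), 1.9604086875915527)
brass 726 [[-0.0267  0.0272  0.0275]
 [-0.0193  0.0619  0.0318]
 [-0.0124  0.0722  0.0359]]
```

View pics/s2.png

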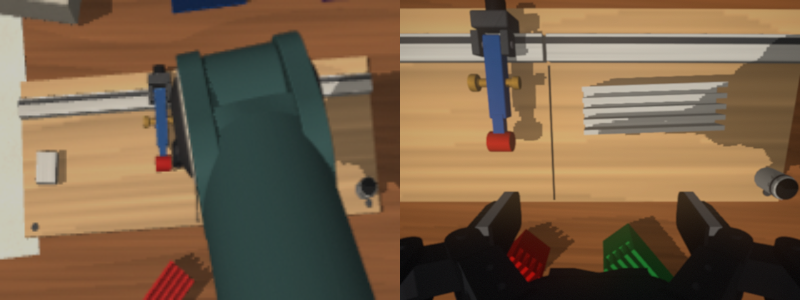

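Leaf is down: the red roller at (500,142) in the right half lies over the bed, with its top 42 mm above the bed as expected. The sink is undisturbed at (655,108).

{"op": "jog_arm", "data": {
  "increments": [
    [[0.45,-0.42,0],0.146,0],
    [[0.45,-0.42,0],0.146,0],
    [[0.45,-0.42,0],0.146,0],
    [[0.45,-0.42,0],0.146,0],
    [[0.45,-0.42,0],0.146,0],
    [[0.45,-0.42,0],0.146,0],
    [[0.45,-0.42,0],0.146,0],
    [[0.45,-0.42,0],0.146,0],
    [[0.45,-0.42,0],0.146,0],
    [[0.45,-0.42,0],0.146,0],
    [[0.45,-0.42,0],0.146,0],
    [[0,0,0],0,0],
    [[0,0,0],0,0]
  ]
}}

```text
clock: 9.15
tcp_pos: [0.5727, -0.0814, 0.1442]
tool_rot: [-1.248, 1.143, -1.073]
ft_force: [0.3, 0.2, -0.0]
width: 1.004
```

```bash
cat > st2.py <<'E'
from h import *
s=status.read_state();q=tof(s['tcp_pos']);print(q.round(4),'yaw',round(jaw()-TH,4),'F',(s['ft_force']@FR).round(2),'w',round(s['width'],3),s['clock'])
E
python3 st2.py
```

```text
[-0.0423 -0.075   0.1292] yaw 0.0838 F [ 0.34  0.19 -0.04] w 1.004 9.15
```

```bash
cat >> st2.py <<'E'
print('approach',Ro.from_rotvec(s['tool_rot']).as_matrix()[:,1].round(4))
E
python3 st2.py; python3 -c "
from h import *;print(status.read_state()['joint_positions'].round(2))"
```

```text
[-0.0423 -0.075   0.1292] yaw 0.0838 F [ 0.34  0.19 -0.04] w 1.004 9.15
approach [-0.018   0.0418 -0.999 ]
[ 0.72  0.6  -0.83  1.78  0.47  0.99 -0.15]
```

{"op": "jog_arm", "data": {
  "increments": [
    [[0.1,-0.8,-1],-0.025,0],
    [[0.1,-0.8,-1],-0.025,0],
    [[0,0,-1],0,0],
    [[0,0,0],0,0]
  ]
}}

```text
clock: 9.55
tcp_pos: [0.5737, -0.0978, 0.1104]
tool_rot: [-1.221, 1.189, -1.119]
ft_force: [0.3, -0.2, 0.4]
width: 1.0
```

```bash
python3 st2.py
```

```text
[-0.042  -0.0913  0.0954] yaw 0.0217 F [ 0.25 -0.22  0.41] w 1.0 9.55
approach [-0.0172  0.0423 -0.999 ]
```

{"op": "jog_arm", "data": {
  "increments": [
    [[0.05,0,-1.5],0.005,0],
    [[0.05,0,-1.5],0.005,0],
    [[0,0,-1.3],0,0],
    [[0,0,-1.2],0,0],
    [[0,0,0],0,0],
    [[0,0,0],0,0]
  ]
}}

```text
clock: 10.15
tcp_pos: [0.5742, -0.0969, 0.0498]
tool_rot: [-1.227, 1.182, -1.11]
ft_force: [0.5, -0.4, 0.3]
width: 1.0
```

```bash
python3 st2.py
```

```text
[-0.0415 -0.0905  0.0348] yaw 0.0325 F [ 0.49 -0.43  0.34] w 1.0 10.15
approach [-0.019   0.0429 -0.9989]
```

{"op": "jog_arm", "data": {
  "increments": [
    [[0,0,0.6],0,0.1],
    [[0,0,0],0,0.3],
    [[0,0,0],0,0.45],
    [[0,0,0],0,0.6],
    [[0,0,0],0,0.7],
    [[0,0,0],0,0.7],
    [[0,0,0],0,0.7],
    [[0,0,0],0,0.7]
  ],
  "newtons": 20
}}

```text
clock: 10.95
tcp_pos: [0.5749, -0.0972, 0.0581]
tool_rot: [-1.226, 1.181, -1.112]
ft_force: [-0.3, -0.2, 1.2]
width: 0.468
```

```bash
python3 st2.py
```

```text
[-0.0409 -0.0908  0.0431] yaw 0.0321 F [-0.27 -0.15  1.16] w 0.468 10.95
approach [-0.0168  0.042  -0.999 ]
```

{"op": "jog_arm", "data": {
  "increments": [
    [[0.5,0.02,0],-0.016,0.7],
    [[0.5,0.02,0],-0.016,0.7],
    [[0.5,0.02,0],0,0.7],
    [[0,0,0],0,0.7],
    [[0,0,0],0,0.7]
  ]
}}

```text
clock: 11.45
tcp_pos: [0.59, -0.0965, 0.0581]
tool_rot: [-1.212, 1.207, -1.136]
ft_force: [-5.5, -1.2, 4.8]
width: 0.462
```

```bash
python3 st2.py
```

```text
[-0.0258 -0.0909  0.0431] yaw -0.0012 F [-5.51 -0.94  4.85] w 0.462 11.45
approach [-0.0177  0.0422 -0.999 ]
```

{"op": "jog_arm", "data": {
  "increments": [
    [[0.15,0.01,0.03],0,0.7],
    [[0.15,0.01,0],0,0.7],
    [[0,0,0],0,0.7]
  ]
}}

```text
clock: 11.75
tcp_pos: [0.593, -0.0963, 0.0581]
tool_rot: [-1.212, 1.206, -1.135]
ft_force: [-0.0, -0.2, -1.5]
width: 0.462
```

```bash
python3 st2.py
```

```text
[-0.0227 -0.0908  0.0431] yaw -0.0008 F [-0.05 -0.18 -1.54] w 0.462 11.75
approach [-0.0176  0.0424 -0.9989]
```

{"op": "jog_arm", "data": {
  "increments": [
    [[0.1,0.005,0],0,0.7],
    [[0.1,0.005,0],0,0.7],
    [[0.1,0.005,0],0,0.7]
  ]
}}

```text
clock: 12.05
tcp_pos: [0.5958, -0.0962, 0.0581]
tool_rot: [-1.213, 1.207, -1.135]
ft_force: [-0.7, -0.3, 0.1]
width: 0.466
```

```bash
python3 st2.py
```

```text
[-0.02   -0.0909  0.0431] yaw -0.0008 F [-0.69 -0.27  0.05] w 0.466 12.05
approach [-0.0186  0.0422 -0.9989]
```

{"op": "jog_arm", "data": {
  "increments": [
    [[0.1,0.005,0],0,0.7],
    [[0.1,0.005,0],0,0.7]
  ]
}}

```text
clock: 12.25
tcp_pos: [0.5965, -0.0961, 0.0581]
tool_rot: [-1.215, 1.209, -1.134]
ft_force: [-15.8, -1.7, 14.9]
width: 0.461
```

```bash
python3 st2.py
```

```text
[-0.0192 -0.0908  0.0431] yaw -0.0009 F [-15.87  -0.94  14.91] w 0.461 12.25
approach [-0.0219  0.0417 -0.9989]
```

{"op": "jog_arm", "data": {
  "increments": [
    [[0,0,0],0,0.7],
    [[-0.05,1.0,0],0,0.7],
    [[-0.05,1.0,0],0,0.7],
    [[-0.05,1.0,0],0,0.7],
    [[-0.05,1.0,0],0,0.7],
    [[0,0,0],0,0.7],
    [[0,0,0],0,0.7]
  ]
}}

```text
clock: 12.95
tcp_pos: [0.5946, -0.0605, 0.0585]
tool_rot: [-1.219, 1.21, -1.142]
ft_force: [-2.7, -3.4, 1.1]
width: 0.466
```

```bash
python3 st2.py
```

```text
[-0.0194 -0.0551  0.0435] yaw -0.0059 F [-2.9  -3.24  1.06] w 0.466 12.95
approach [-0.0222  0.0345 -0.9992]
```

```bash
cat > hs.py <<'E'
from h import *
import sys
p,d,c=cap('wrist');Q=tof(cloud(c,d));z=Q[...,2];hsv=cv2.cvtColor(p,cv2.COLOR_RGB2HSV)
if len(sys.argv)>1: save(sys.argv[1],p)
hm=(abs(z-.055)<.005)&(abs(Q[...,1]+.05)<.1)&(Q[...,0]>-.045)&(Q[...,0]<.01)&(hsv[...,1]<70)
if hm.sum()>30: print('hs',hm.sum(),cv2.minAreaRect(Q[hm][:,:2].astype(np.float32)*1000),np.nanpercentile(Q[hm],[1,99],axis=0).round(4))
br=(hsv[...,0]>15)&(hsv[...,0]<30)&(hsv[...,1]>130)&(z>.022)&(z<.045)&(abs(Q[...,1]-.047)<.04)&(abs(Q[...,0]+.02)<.015)
if br.any(): print('brass',br.sum(),np.nanpercentile(Q[br],[1,50,99],axis=0).round(4))
E
python3 hs.py w3.png
```

```text
hs 15946 ((-17.612323760986328, -41.005489349365234), (54.84306335449219, 91.18767547607422), 0.7133832573890686) [[-0.0406 -0.0837  0.0506]
 [ 0.0039  0.0036  0.0584]]
brass 988 [[-0.0254  0.0275  0.0234]
 [-0.0195  0.0319  0.0311]
 [-0.0138  0.0392  0.0341]]
```

View pics/w3.png

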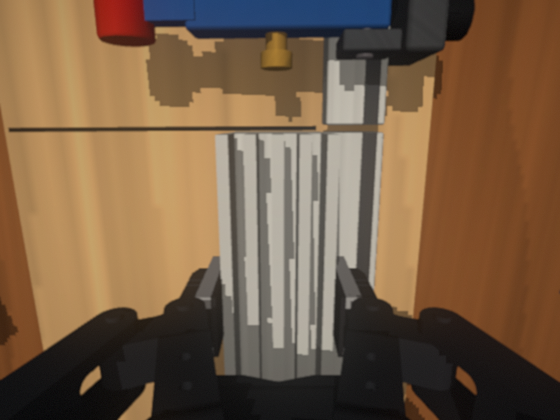

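The wrist view shows the sink between the pads against the fence, its left end at row ~134 and the brass tip at (276,60), a gap of about 23.5 mm. Approaching.

{"op": "jog_arm", "data": {
  "increments": [
    [[-0.02,0.4,0],0.003,0.7],
    [[-0.02,0.4,0],0.003,0.7],
    [[-0.02,0.4,0],0,0.7],
    [[-0.02,0.4,0],0,0.7],
    [[0,0.1,0],0,0.7],
    [[0,0,0],0,0.7]
  ]
}}

```text
clock: 13.6
tcp_pos: [0.5941, -0.0505, 0.0587]
tool_rot: [-1.224, 1.208, -1.147]
ft_force: [-2.1, 1.6, -0.2]
width: 0.461
```

```bash
python3 st2.py; python3 hs.py
```

```text
[-0.0194 -0.0451  0.0437] yaw -0.0069 F [-1.98  1.67 -0.18] w 0.461 13.6
approach [-0.0228  0.028  -0.9994]
hs 15970 ((-17.459980010986328, -31.138168334960938), (91.1399154663086, 55.002540588378906), 89.45075225830078) [[-0.0406 -0.0736  0.0505]
 [ 0.0039  0.0138  0.0587]]
brass 1098 [[-0.025   0.0276  0.0271]
 [-0.0193  0.0338  0.031 ]
 [-0.0138  0.0601  0.0338]]
```

{"op": "jog_arm", "data": {
  "increments": [
    [[-0.02,0.4,0],0.003,0.7],
    [[-0.02,0.4,0],0.003,0.7],
    [[-0.02,0.3,0],0,0.7],
    [[0,0,0],0,0.7]
  ]
}}

```text
clock: 14.05
tcp_pos: [0.5939, -0.0435, 0.0591]
tool_rot: [-1.228, 1.204, -1.149]
ft_force: [-3.4, 2.0, -0.7]
width: 0.466
```

```bash
python3 st2.py; python3 hs.py
```

```text
[-0.0192 -0.0381  0.0441] yaw -0.0045 F [-3.26  2.17 -0.7 ] w 0.466 14.05
approach [-0.0227  0.0235 -0.9995]
hs 15984 ((-17.557109832763672, -24.228145599365234), (54.94918441772461, 91.6873779296875), 0.47176119685173035) [[-0.0405 -0.0665  0.0505]
 [ 0.0037  0.0208  0.0586]]
brass 1669 [[-0.0262  0.0278  0.0245]
 [-0.0194  0.0572  0.0309]
 [-0.0125  0.0664  0.0344]]
```

{"op": "jog_arm", "data": {
  "increments": [
    [[-0.01,0.2,0],0,0.7],
    [[-0.01,0.2,0],0,0.7],
    [[0,0.1,0],0,0.7]
  ]
}}

```text
clock: 14.4
tcp_pos: [0.5938, -0.042, 0.0592]
tool_rot: [-1.23, 1.205, -1.153]
ft_force: [-5.0, -4.8, 3.8]
width: 0.463
```

```bash
python3 st2.py; python3 hs.py
```

```text
[-0.0193 -0.0366  0.0442] yaw -0.0073 F [-5.19 -4.59  3.82] w 0.463 14.4
approach [-0.0233  0.0196 -0.9995]
hs 15973 ((-17.476009368896484, -22.64578628540039), (91.25442504882812, 54.9580078125), 89.71646881103516) [[-0.0405 -0.0649  0.0506]
 [ 0.0038  0.0224  0.0584]]
brass 1841 [[-0.0265  0.0279  0.0246]
 [-0.0194  0.0588  0.031 ]
 [-0.0123  0.0679  0.0354]]
```

{"op": "jog_arm", "data": {
  "increments": [
    [[-0.06,0,0.02],0.005,0.7],
    [[0,0,0],0,0.7]
  ]
}}

```text
clock: 14.65
tcp_pos: [0.5937, -0.0419, 0.0595]
tool_rot: [-1.231, 1.201, -1.15]
ft_force: [-0.1, -0.5, -2.1]
width: 0.464
```

```bash
python3 st2.py
```

```text
[-0.0194 -0.0366  0.0445] yaw -0.0023 F [-0.15 -0.51 -2.1 ] w 0.464 14.65
approach [-0.0223  0.0199 -0.9996]
```

{"op": "jog_arm", "data": {
  "increments": [
    [[-0.01,0.1,0],0,0.7],
    [[-0.01,0.1,0],0,0.7],
    [[-0.01,0.1,0],0,0.7]
  ]
}}

```text
clock: 14.95
tcp_pos: [0.5937, -0.0386, 0.0594]
tool_rot: [-1.231, 1.201, -1.15]
ft_force: [1.0, -0.4, -0.5]
width: 0.465
```

```bash
python3 st2.py; python3 hs.py
```

```text
[-0.0193 -0.0333  0.0444] yaw -0.0025 F [ 0.99 -0.44 -0.52] w 0.465 14.95
approach [-0.0217  0.0204 -0.9996]
hs 16034 ((-17.6177921295166, -19.136600494384766), (54.826759338378906, 91.96858978271484), 1.2995823621749878) [[-0.0405 -0.0616  0.0506]
 [ 0.0037  0.0257  0.0586]]
brass 2229 [[-0.0267  0.0282  0.0264]
 [-0.0194  0.0624  0.0314]
 [-0.012   0.071   0.0357]]
```

{"op": "jog_arm", "data": {
  "increments": [
    [[0,0.05,0],0,0.7],
    [[0,0.05,0],0,0.7],
    [[0,0.05,0],0,0.7]
  ]
}}

```text
clock: 15.3
tcp_pos: [0.5936, -0.0368, 0.0594]
tool_rot: [-1.231, 1.201, -1.15]
ft_force: [-0.8, -4.3, -0.5]
width: 0.465
```

```bash
python3 st2.py
```

```text
[-0.0192 -0.0314  0.0444] yaw -0.0022 F [-0.99 -4.3  -0.51] w 0.465 15.3
approach [-0.0218  0.0203 -0.9996]
```

{"op": "jog_arm", "data": {
  "increments": [
    [[0,0.05,0],0,0.7]
  ]
}}

```text
clock: 15.4
tcp_pos: [0.5936, -0.0368, 0.0594]
tool_rot: [-1.231, 1.201, -1.151]
ft_force: [-1.3, -4.7, 0.1]
width: 0.463
```

{"op": "jog_arm", "data": {
  "increments": [
    [[0,0.05,0],0,0.7]
  ]
}}

```text
clock: 15.5
tcp_pos: [0.5936, -0.0368, 0.0594]
tool_rot: [-1.232, 1.201, -1.151]
ft_force: [-0.5, -6.0, 0.9]
width: 0.463
```

```bash
python3 st2.py; python3 hs.py w4.png
```

```text
[-0.0193 -0.0314  0.0444] yaw -0.0031 F [-0.75 -5.93  0.94] w 0.463 15.5
approach [-0.0221  0.019  -0.9996]
hs 16038 ((-17.59037971496582, -17.78848648071289), (54.905521392822266, 92.66716003417969), 0.9847089648246765) [[-0.0404 -0.0598  0.0506]
 [ 0.0039  0.0276  0.0586]]
brass 2325 [[-0.0267  0.0283  0.0257]
 [-0.0194  0.0639  0.0315]
 [-0.0123  0.072   0.0358]]
```

Contact: TCP stopped and force steady at about 6 N. Holding at about 7 N.

{"op": "jog_arm", "data": {
  "increments": [
    [[0,0.06,0],0,0.7],
    [[0,0.06,0],0,0.7],
    [[0,0.06,0],0,0.7]
  ]
}}

```text
clock: 15.85
tcp_pos: [0.5935, -0.0368, 0.0595]
tool_rot: [-1.233, 1.201, -1.154]
ft_force: [-0.2, -6.0, 1.4]
width: 0.466
```

{"op": "jog_arm", "data": {
  "increments": [
    [[0.01,0.06,0],0,0.7],
    [[0.01,0.06,0],0,0.7],
    [[0,0.06,0],0,0.7],
    [[0,0.06,0],0,0.7],
    [[0,0.06,0],0,0.7]
  ]
}}

```text
clock: 16.35
tcp_pos: [0.5935, -0.0367, 0.0596]
tool_rot: [-1.235, 1.202, -1.158]
ft_force: [-1.0, -6.2, 0.8]
width: 0.466
```

```bash
python3 st2.py
```

```text
[-0.0193 -0.0313  0.0446] yaw -0.0068 F [-1.29 -6.17  0.82] w 0.466 16.35
approach [-0.0233  0.013  -0.9996]
```

{"op": "jog_arm", "data": {
  "increments": [
    [[0.01,0.06,0],0.005,0.7],
    [[0.01,0.07,0],0.003,0.7],
    [[0.01,0.07,0],0,0.7],
    [[0,0.07,0],0,0.7],
    [[0,0.07,0],0,0.7],
    [[0,0.07,0],0,0.7],
    [[0,0.07,0],0,0.7]
  ]
}}

```text
clock: 17.05
tcp_pos: [0.5937, -0.0366, 0.0599]
tool_rot: [-1.242, 1.197, -1.159]
ft_force: [-1.2, -7.8, 1.1]
width: 0.461
```

```bash
python3 st2.py; python3 hs.py w5.png
python3 - <<'E'
from h import *
# plane tilt of sink top + yaw of left-end edge
p,d,c=cap('wrist');Q=tof(cloud(c,d))
m=(abs(Q[...,2]-.055)<.006)&(Q[...,0]<-.002)&(Q[...,0]>-.038)&(Q[...,1]<.024)&(Q[...,1]>-.03)
A=Q[m];B=np.c_[A[:,:2],np.ones(len(A))];k=np.linalg.lstsq(B,A[:,2],rcond=None)[0]
for _ in range(5):
    r=A[:,2]-B@k;g=abs(r)<.0015;k=np.linalg.lstsq(B[g],A[g,2],rcond=None)[0]
print('top plane slopes',k,g.sum())
E
```

```text
[-0.0192 -0.0312  0.0449] yaw -0.0034 F [-1.55 -7.77  1.09] w 0.461 17.05
approach [-0.0244  0.0073 -0.9997]
hs 16077 ((-17.507347106933594, -18.381813049316406), (54.9356803894043, 93.7327651977539), 0.04568025469779968) [[-0.0405 -0.0595  0.0506]
 [ 0.0039  0.0279  0.0588]]
brass 2330 [[-0.0268  0.0284  0.0268]
 [-0.0194  0.064   0.0316]
 [-0.0122  0.072   0.0358]]
top plane slopes [-0.02730786 -0.02946717  0.05472698] 7433
```

View pics/w5.png

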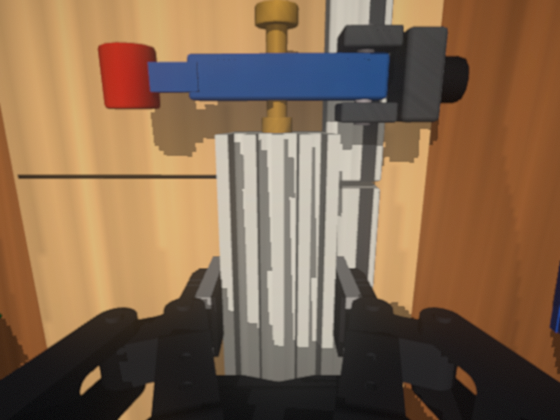

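The wrist view shows the brass tip at (277,125) touching the sink's left end (row ~133), and the sink alongside the fence. The fitted top plane hints at some tilt picked up from the grip, so I'll compare it with the bed plane.

```bash
cat > sl.py <<'E'
from h import *
p,d,c=cap('wrist');Q=tof(cloud(c,d))
def fit(z0,x0,x1,y0,y1,n):
    m=(abs(Q[...,2]-z0)<.006)&(Q[...,0]<x1)&(Q[...,0]>x0)&(Q[...,1]<y1)&(Q[...,1]>y0)
    A=Q[m];B=np.c_[A[:,:2],np.ones(len(A))];k=np.linalg.lstsq(B,A[:,2],rcond=None)[0]
    for _ in range(8):
        r=A[:,2]-B@k;g=abs(r)<.001;k=np.linalg.lstsq(B[g],A[g,2],rcond=None)[0]
    print(n,'slopes',k.round(4),g.sum())
fit(.055,-.039,-.001,-.03,.025,'top');fit(0,-.12,-.045,-.05,.03,'bed');fit(.02,.002,.022,-.02,.02,'fence')
E
python3 sl.py
```

```text
top slopes [-0.029  -0.03    0.0547] 7565
bed slopes [-0.0001  0.0013 -0.0009] 19043
fence slopes [0.0586 0.0006 0.0185] 2651
```

{"op": "jog_arm", "data": {
  "increments": [
    [[0,0,0],0,0.6],
    [[0,0,0],0,0.4],
    [[0,0,0],0,0.3],
    [[0,0,0],0,0.2],
    [[0,0,0],0,0.2],
    [[0,0,0],0,0.2]
  ]
}}

```text
clock: 17.8
tcp_pos: [0.594, -0.035, 0.0602]
tool_rot: [-1.241, 1.197, -1.157]
ft_force: [0.6, 0.4, 0.4]
width: 0.8
```

```bash
python3 st2.py; python3 sl.py;python3 hs.py
```

```text
[-0.0188 -0.0297  0.0452] yaw -0.0023 F [0.61 0.42 0.44] w 0.8 17.8
approach [-0.0234  0.009  -0.9997]
top slopes [0.0011 0.0012 0.0541] 7449
bed slopes [ 0.0006  0.0011 -0.0009] 18389
fence slopes [0.053  0.0009 0.0186] 2960
hs 14173 ((-20.036657333374023, -19.86127471923828), (40.33551025390625, 93.11882019042969), 0.1551567018032074) [[-0.0397 -0.0607  0.0505]
 [-0.0002  0.0262  0.0554]]
brass 2377 [[-0.0267  0.0283  0.0262]
 [-0.0194  0.0638  0.0316]
 [-0.0122  0.0723  0.0359]]
```

Released, the sink is flat (slopes ~0.001) and flush (centre −20.0 mm, yaw 0.003). I'll re-gauge it by pushing its right end with the closed fingers, which cannot tilt it.

{"op": "jog_arm", "data": {
  "increments": [
    [[0,0,2],0,0.2],
    [[0,0,3],0,0.2],
    [[0,0,2.5],0,0.2],
    [[0.1,-2.5,0],0,1],
    [[0.1,-2.5,0],0,1],
    [[0.1,-2.5,0],0,1],
    [[0.1,-2.2,0],0,1],
    [[0,0,0],0,1],
    [[0,0,0],0,1]
  ]
}}

```text
clock: 18.8
tcp_pos: [0.5974, -0.1345, 0.1387]
tool_rot: [-1.241, 1.195, -1.156]
ft_force: [-0.9, 1.2, -0.2]
width: -0.004
```

```bash
python3 st2.py
```

```text
[-0.0202 -0.1292  0.1237] yaw -0.0002 F [-0.81  1.22 -0.2 ] w -0.004 18.8
approach [-0.0233  0.0091 -0.9997]
```

{"op": "jog_arm", "data": {
  "increments": [
    [[0,0,-3],0,1],
    [[0,0,-3],0,1],
    [[0,0,-2],0,1],
    [[0,0,-1.2],0,1],
    [[0,0,0],0,1],
    [[0,0,0],0,1]
  ]
}}

```text
clock: 19.4
tcp_pos: [0.5983, -0.1297, 0.0453]
tool_rot: [-1.241, 1.19, -1.153]
ft_force: [-0.9, 0.4, 0.6]
width: 0.004
```

```bash
python3 st2.py
```

```text
[-0.019  -0.1244  0.0303] yaw 0.0043 F [-0.89  0.49  0.64] w 0.004 19.4
approach [-0.0206  0.0101 -0.9997]
```

{"op": "jog_arm", "data": {
  "increments": [
    [[-0.02,0.4,0],0,1],
    [[-0.02,0.4,0],0,1],
    [[-0.02,0.3,0],0,1],
    [[0,0.2,0],0,1],
    [[0,0.1,0],0,1],
    [[0,0,0],0,1]
  ]
}}

```text
clock: 20.0
tcp_pos: [0.5994, -0.114, 0.0489]
tool_rot: [-1.239, 1.186, -1.156]
ft_force: [-0.2, -0.3, -0.7]
width: 0.003
```

```bash
python3 st2.py; python3 hs.py
```

```text
[-0.0172 -0.1088  0.0339] yaw 0.0047 F [-0.26 -0.31 -0.68] w 0.003 20.0
approach [-0.0161  0.0089 -0.9998]
hs 21651 ((-19.773990631103516, -66.55244445800781), (40.35997009277344, 108.0024185180664), 0.060738902539014816) [[-3.950e-02 -1.116e-01  5.050e-02]
 [-1.000e-04 -1.410e-02  5.690e-02]]
```

{"op": "jog_arm", "data": {
  "increments": [
    [[-0.15,0.05,-0.2],-0.003,1],
    [[-0.15,0.05,-0.2],0,1],
    [[0,0.05,0],0,1],
    [[0,0.05,0],0,1]
  ]
}}

```text
clock: 20.45
tcp_pos: [0.5958, -0.1126, 0.0442]
tool_rot: [-1.237, 1.189, -1.159]
ft_force: [-0.9, 0.2, 0.1]
width: -0.003
```

```bash
python3 st2.py
```

```text
[-0.0207 -0.1072  0.0292] yaw 0.0007 F [-0.91  0.24  0.13] w -0.003 20.45
approach [-0.0166  0.0088 -0.9998]
```

{"op": "jog_arm", "data": {
  "increments": [
    [[0,0.05,0],0,1],
    [[0,0.05,0],0,1],
    [[0,0.05,0],0,1]
  ]
}}

```text
clock: 20.75
tcp_pos: [0.5959, -0.1109, 0.0442]
tool_rot: [-1.237, 1.189, -1.158]
ft_force: [-0.5, -0.3, -0.5]
width: -0.002
```

```bash
python3 st2.py
```

```text
[-0.0206 -0.1056  0.0292] yaw 0.0006 F [-0.51 -0.32 -0.5 ] w -0.002 20.75
approach [-0.0166  0.0089 -0.9998]
```

{"op": "jog_arm", "data": {
  "increments": [
    [[0,0.05,0],0,1],
    [[0,0.05,0],0,1]
  ]
}}

```text
clock: 20.95
tcp_pos: [0.5959, -0.11, 0.0442]
tool_rot: [-1.237, 1.189, -1.159]
ft_force: [0.4, -2.4, -0.3]
width: 0.003
```

{"op": "jog_arm", "data": {
  "increments": [
    [[0,0.05,0],0,1],
    [[0,0.05,0],0,1]
  ]
}}

```text
clock: 21.15
tcp_pos: [0.5959, -0.1095, 0.0442]
tool_rot: [-1.237, 1.189, -1.159]
ft_force: [-0.2, -2.7, -0.0]
width: 0.0
```

{"op": "jog_arm", "data": {
  "increments": [
    [[0,0.05,0],0,1],
    [[0,0.05,0],0,1]
  ]
}}

```text
clock: 21.35
tcp_pos: [0.5959, -0.109, 0.0443]
tool_rot: [-1.238, 1.19, -1.16]
ft_force: [0.4, -5.0, 0.4]
width: 0.001
```

{"op": "jog_arm", "data": {
  "increments": [
    [[0,0.05,0],0,1],
    [[0,0.05,0],0,1]
  ]
}}

```text
clock: 21.55
tcp_pos: [0.5959, -0.109, 0.0443]
tool_rot: [-1.238, 1.19, -1.162]
ft_force: [-0.5, -5.4, -0.1]
width: 0.0
```

{"op": "jog_arm", "data": {
  "increments": [
    [[0,0.07,0],0,1],
    [[0,0.07,0],0,1]
  ]
}}

```text
clock: 21.75
tcp_pos: [0.5959, -0.109, 0.0443]
tool_rot: [-1.239, 1.19, -1.164]
ft_force: [0.5, -7.3, 0.6]
width: 0.0
```

```bash
python3 st2.py; python3 hs.py
```

```text
[-0.0205 -0.1036  0.0293] yaw -0.0027 F [ 0.16 -7.29  0.64] w 0.0 21.75
approach [-0.0167  0.0046 -0.9998]
hs 24305 ((-18.53527069091797, -60.77727508544922), (48.745262145996094, 107.26175689697266), 6.464396953582764) [[-0.0395 -0.1057  0.0505]
 [ 0.     -0.0101  0.0591]]
```

Firm stop on the screw. Holding at about 8 N for 0.8 s.

{"op": "jog_arm", "data": {
  "increments": [
    [[0,0.08,0],0.001,1],
    [[0,0.08,0],0.001,1],
    [[0,0.08,0],0,1],
    [[0,0.08,0],0,1]
  ]
}}

```text
clock: 22.2
tcp_pos: [0.5958, -0.109, 0.0443]
tool_rot: [-1.242, 1.189, -1.167]
ft_force: [0.3, -6.4, 1.6]
width: -0.0
```

{"op": "jog_arm", "data": {
  "increments": [
    [[0,0.08,0],0,1],
    [[0,0.08,0],0,1],
    [[0,0.08,0],0,1],
    [[0,0.08,0],0,1]
  ]
}}

```text
clock: 22.6
tcp_pos: [0.5958, -0.1091, 0.0444]
tool_rot: [-1.243, 1.19, -1.172]
ft_force: [-0.2, -7.0, 0.6]
width: 0.002
```

```bash
python3 st2.py
```

```text
[-0.0205 -0.1038  0.0294] yaw -0.0066 F [-0.58 -7.    0.55] w 0.002 22.6
approach [-0.0171 -0.0029 -0.9998]
```

{"op": "jog_arm", "data": {
  "increments": [
    [[0,0,0],0,1],
    [[0,-1,0],0,1],
    [[0,-1,0],0,1],
    [[0,0,4],0,1],
    [[0,0,4],0,1],
    [[0,0,4],0,0.5],
    [[-0.6,0.8,0.2],-0.13,0.5],
    [[-0.6,0.8,0.2],-0.13,0.5],
    [[-0.6,0.8,0.2],-0.13,0.5],
    [[-0.6,0.8,0.2],-0.13,0.5],
    [[-0.6,0.8,0.2],-0.13,0.5],
    [[-0.6,0.8,0.2],-0.13,0.5],
    [[-0.6,0.8,0.2],-0.13,0.5],
    [[-0.6,0.8,0.2],-0.13,0.5],
    [[-0.6,0.8,0.2],-0.13,0.5],
    [[-0.6,0.8,0.2],-0.13,0.5],
    [[-0.6,0.8,0.2],-0.13,0.5],
    [[-0.6,0.8,0.2],-0.13,0.5],
    [[0,0,0],0,0.5],
    [[0,0,0],0,0.5]
  ]
}}

```text
clock: 24.6
tcp_pos: [0.5208, -0.041, 0.1946]
tool_rot: [-0.021, -2.239, 2.199]
ft_force: [0.0, 0.6, 0.3]
width: 0.5
```

```bash
python3 st2.py; python3 st.py; python3 hs.py; python3 sl.py
```

```text
[-0.0922 -0.0321  0.1796] yaw -1.6308 F [0.07 0.55 0.31] w 0.5 24.6
approach [ 0.007   0.0181 -0.9998]
[-0.0922 -0.0321  0.1796] jaw err -0.06 F [0.07 0.55 0.31] 0.5 24.6
as leaf angle 0.9718968810734082 rad 0.18478662490156886
hs 5802 ((-19.65323257446289, -31.892230987548828), (40.2496337890625, 119.88398742675781), 0.21923162043094635) [[-0.0395 -0.0908  0.051 ]
 [ 0.0002  0.0264  0.0557]]
brass 415 [[-0.0267  0.0301  0.0279]
 [-0.0193  0.0653  0.0317]
 [-0.0125  0.0721  0.036 ]]
top slopes [0.0014 0.0006 0.0542] 1946
bed slopes [-0.0003  0.0014 -0.0009] 6700
fence slopes [ 0.0598 -0.0009  0.0186] 1077
```

{"op": "jog_arm", "data": {
  "increments": [
    [[0.4,2.0,0],0.015,0.5],
    [[0.4,2.0,0],0.015,0.5],
    [[0.4,2.0,0],0.015,0.5],
    [[0.3,2.0,0],0.015,0.5],
    [[0,0,-3],0,0.5],
    [[0,0,-3],0,0.5],
    [[0,0,0],0,0.5],
    [[0,0,0],0,0.5]
  ]
}}

```text
clock: 25.5
tcp_pos: [0.5388, 0.0438, 0.1331]
tool_rot: [-0.063, 2.208, -2.162]
ft_force: [0.6, -0.2, 0.5]
width: 0.499
```

```bash
python3 st.py
```

```text
[-0.0701  0.0517  0.1181] jaw err 0.016 F [ 0.56 -0.19  0.51] 0.499 25.5
as leaf angle 0.8373298588104423 rad 0.1225673290966633
```

{"op": "jog_arm", "data": {
  "increments": [
    [[-0.3,-0.35,-2],-0.015,0.5],
    [[0,0,-3],0,0.5],
    [[0,0,-2.5],0,0.5],
    [[0,0,-1],0,0.5],
    [[0,0,0],0,0.5],
    [[0,0,0],0,0.5]
  ]
}}

```text
clock: 26.1
tcp_pos: [0.541, 0.0401, 0.0538]
tool_rot: [-0.036, 2.21, -2.165]
ft_force: [0.2, 0.7, -0.2]
width: 0.496
```

```bash
python3 st.py
```

```text
[-0.068   0.048   0.0388] jaw err 0.002 F [ 0.25  0.69 -0.22] 0.496 26.1
as leaf angle 0.1466837171970887 rad 0.08090656893297012
```

{"op": "jog_arm", "data": {
  "increments": [
    [[-0.5,0,-0.6],0,0.5],
    [[0,-0.03,-0.6],0,0.5],
    [[0,0,0],0,0.5],
    [[0,0,0],0,0.7],
    [[0,0,0],0,1],
    [[0,0,0],0,1],
    [[0,0,0],0,1],
    [[0,0,0],0,1]
  ],
  "newtons": 40
}}

```text
clock: 26.9
tcp_pos: [0.5372, 0.0402, 0.0443]
tool_rot: [-0.032, 2.208, -2.163]
ft_force: [-0.4, 1.4, -1.2]
width: 0.251
```

```bash
python3 st.py
```

```text
[-0.0719  0.0483  0.0293] jaw err 0.0023 F [-0.3   1.42 -1.24] 0.251 26.9
as leaf angle 0.02721090353465945 rad 0.08392411680603734
```

{"op": "jog_arm", "data": {
  "increments": [
    [[0.03,0,0.8],0,1],
    [[0.12,0.01,0.85],0,1],
    [[0.2,0.01,0.83],0,1],
    [[0.3,0.01,0.81],0,1],
    [[0.37,0.02,0.77],0,1],
    [[0.45,0.02,0.74],0,1],
    [[0,0,0],0,1]
  ]
}}

```text
clock: 27.6
tcp_pos: [0.5531, 0.0409, 0.0955]
tool_rot: [-0.032, 2.209, -2.163]
ft_force: [2.3, 1.3, -4.1]
width: 0.245
```

```bash
python3 st.py
```

```text
[-0.0559  0.0482  0.0805] jaw err 0.0023 F [ 2.36  1.17 -4.14] 0.245 27.6
as leaf angle 0.6669060690313222 rad 0.08643728658547933
```

{"op": "jog_arm", "data": {
  "increments": [
    [[0.4,0.02,0.42],0,1],
    [[0.4,0.02,0.4],0,1],
    [[0.64,0.03,0.57],0,1],
    [[0.7,0.03,0.5],0,1],
    [[0.75,0.04,0.42],0,1],
    [[0.78,0.04,0.36],0,1],
    [[0,0,0],0,1]
  ]
}}

```text
clock: 28.3
tcp_pos: [0.5901, 0.0426, 0.1234]
tool_rot: [-0.04, 2.211, -2.167]
ft_force: [0.5, 0.1, -4.2]
width: 0.243
```

```bash
python3 st.py
```

```text
[-0.0189  0.0481  0.1084] jaw err 0.0025 F [ 0.49  0.04 -4.16] 0.243 28.3
as leaf angle 1.2079635683057772 rad 0.08703430806559773
```

{"op": "jog_arm", "data": {
  "increments": [
    [[0.8,0.04,0.2],0,1],
    [[0.84,0.04,0.13],0,1],
    [[0.85,0.04,0.05],0,1],
    [[0.86,0.04,0],0,1],
    [[0.75,0.04,-0.05],0,1],
    [[0,0,0],0,1],
    [[0,0,0],0,1]
  ]
}}

```text
clock: 29.0
tcp_pos: [0.6319, 0.0447, 0.1287]
tool_rot: [-0.042, 2.21, -2.169]
ft_force: [-2.8, 1.6, -3.3]
width: 0.247
```

```bash
python3 st.py
```

```text
[0.0229 0.0482 0.1137] jaw err 0.0025 F [-2.71  1.71 -3.32] 0.247 29.0
as leaf angle 1.696111997323718 rad 0.08736089973310911
```

Leaf at about 1.70. Release, rise clear and back off to look.

{"op": "jog_arm", "data": {
  "increments": [
    [[0,0,0],0,0.6],
    [[0,0,0],0,0.3],
    [[0,0,0],0,0.2],
    [[0,0,0],0,0.2],
    [[0,0,3],0,0.2],
    [[0,0,4],0,0.2],
    [[0,0,4],0,0.2],
    [[-2,0,2],0,0.2],
    [[-3,0,1],0,0.2],
    [[-3,-1,0],0,0.2],
    [[-1,-1,0],0,0.2],
    [[0,0,0],0,0.2],
    [[0,0,0],0,0.2]
  ]
}}

```text
clock: 30.3
tcp_pos: [0.5402, 0.0243, 0.2766]
tool_rot: [-0.033, 2.206, -2.165]
ft_force: [0.3, 0.2, -0.4]
width: 0.801
```

```bash
python3 st.py; python3 hs.py w6.png; python3 sl.py
python3 - <<'E'
from h import *
p,d,c=cap('wrist')
Q=tof(cloud(c,d));hsv=cv2.cvtColor(p,cv2.COLOR_RGB2HSV);z=Q[...,2]
red=(hsv[...,1]>140)&((hsv[...,0]<8)|(hsv[...,0]>172))&(z>.05)&(z<.15)&(np.abs(Q[...,1]-.047)<.05)
B=Q[red]
from scipy.optimize import least_squares
r=least_squares(lambda t:np.hypot(B[:,0]-(.012-.086*np.cos(t[0])),B[:,2]-(.032+.086*np.sin(t[0])))-.01,[1.7],loss='soft_l1',f_scale=.001);print('leaf',r.x,red.sum())
br=(hsv[...,0]>15)&(hsv[...,0]<30)&(hsv[...,1]>130)&(z>.04)&(z<.09)&(abs(Q[...,1]-.047)<.04)&(abs(Q[...,0])<.05)
print('brass',br.sum(),np.nanpercentile(Q[br],[1,50,99],axis=0).round(4))
E
```

```text
[-0.0696  0.0322  0.2616] jaw err 0.0024 F [ 0.32  0.2  -0.39] 0.801 30.3
as leaf angle 1.2360350930818922 rad 0.2483948192446839
hs 3320 ((-19.61908531188965, -32.51923370361328), (39.91916275024414, 120.20384979248047), 0.12764374911785126) [[-0.0395 -0.0909  0.0522]
 [ 0.0004  0.0266  0.0558]]
top slopes [-0.0033  0.0039  0.054 ] 1100
bed slopes [ 0.0008  0.0014 -0.0009] 3931
fence slopes [0.0538 0.0004 0.0186] 631
leaf [1.56777054] 853
brass 234 [[0.0009 0.0289 0.0646]
 [0.0082 0.0661 0.0687]
 [0.0148 0.0713 0.0722]]
```

View pics/w6.png

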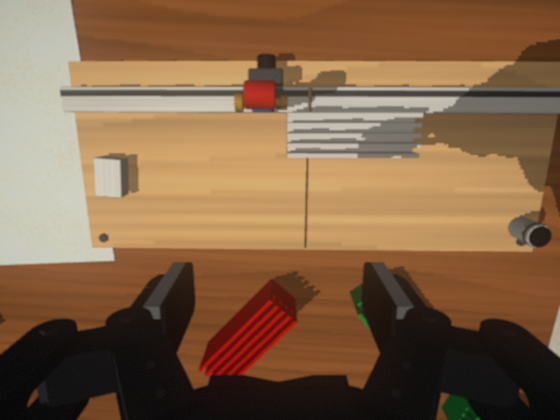

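The final view shows the leaf upright with the roller at (260,95), the sink flush at (353,134) with its left end next to the screw tip, and the bystanders in place. Handing in.

```bash
python3 -c "
from workcell import order; print(order.close_job())"
```

```text
the job is handed in; nothing more can be done
None
```

I set the heat-sink up for sawing and handed the job in at about 30 s of the 72 s. It sits flush with the fence and gauged against the screw, and the stop is upright again.

**How it went**
- I gripped the red roller by its flat ends and swung the leaf fully down onto its end stop.
- I dragged the heat-sink against the fence and along to the screw while gripping it.
- That grip had tilted the heat-sink by about 0.04 rad, close to the 0.05 limit, so I let go and it settled flat.
- I then gauged it again by pushing its right end with closed fingers, holding about 6.5 to 7 N at the wrist for roughly 0.8 s. The highest push along the fence I read at the end of any move was about 8 N. I read forces only then, so I did not see the values within a move.
- I swung the leaf back up, released it and backed the arm clear.

**Last checks**

| Check | Measured | Required |
|---|---|---|
| Heat-sink centre from fence face | 19.6 mm | 20 ± 2.5 mm |
| Angle to fence | about 0.002 rad | below 0.03 rad |
| Tilt of the top face | about 0.005 rad or less | below 0.05 rad |
| Left end from screw-tip plane | about 1 mm | within 2 mm |
| Leaf angle | 1.57 rad | over 1.4 rad |

- **Disagreement:** before release, the arm's position implied a leaf angle of about 1.70 rad, but the camera showed 1.57 afterwards. Both are above the limit.
- **Bystanders:** I saw none disturbed. The last view showed the offcut and the small can in place. The objects out on the table were not in that view, and I did not measure them again.

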